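Sort guide pins by the drag felt in a V-groove test bed

ROBOT

A 7-joint arm with a two-finger parallel gripper is mounted at the origin on a cart in front of the work surface, level with it; the furniture and walls round the work are solid. World frame = base frame: x ahead of the robot, y to its left, z up, the work surface at z = 0. Lengths are in m, angles in rad, forces in N, time in s.
With the tool pointing down it reaches from about 0.425 to 1.025 m from the base axis. Payload 3.6 kg.
Tool frame: the origin (TCP) lies where the fingers leave the gripper's body, on its centre line; the fingertips stand ctrl.finger_overhang ahead of it and the grasp point (between the pads) lies 54 mm ahead of it (ctrl.finger_overhang is the distance from the TCP to the fingertips, in m); z points along the fingers, y is the line along which they close (so a half turn about z gives the same grasp; the last joint's range is limited). The gripper opens to 85 mm and grips with 20 to 120 N. Pads are 22 mm wide; open, the fingers measure 114 mm over their backs; the gripper's body (76 mm by 85 mm) begins 54 mm behind the grasp point. The pads swing forward as they close: fully open they stand 13 mm farther back than shut.
Start: joints at [1.052, 0.591, 0.048, 1.609, -0.033, 0.943, -0.034], TCP at [0.299, -0.66, 0.304] pointing down, gripper open.
Joint ranges: [-2.69, 2.69], [-0.47, 2.24], [-1.27, 1.36], [0.19, 2.51], [-1.53, 4.68], [0.08, 2.07], [-3.09, 3.09]. Speed limits (rad/s): [2.57, 2.57, 3.14, 3.14, 3.14, 3.14, 3.14].

INTERFACE

Orientations are given as [roll, pitch, yaw] about the fixed x, y, z axes, in that order (R = Rz(yaw) Ry(pitch) Rx(roll)).
In Python, from cell import ctrl gives the robot as it stands.
- The arm moves only by the shell command python3 -m jog 'ROWS' [FORCE]. ROWS is JSON, a list that holds one entry, the list of rows, each a list of 5 numbers: the opening in per cent of the stroke, from 0 (shut) to 100 (fully open), then the shift along the tool's x, y, z in units of 40 mm (1.0 is 40 mm), then the turn about the tool's z in units of 5 degrees (1.0 is 5 degrees). In form: [[[jaw, dx, dy, dz, twist], ...]]. A call has 1 to 10 rows; each row shifts and turns the commanded pose from where the row before left it, along the tool's axes as they then stand; what a row does not reach is not made up. A row lasts 1/10 s, in which the tool goes at most 50 mm and 8.59 degrees, less where a joint would pass 70% of its speed; a pose out of reach is approached as far as the arm can. A call is refused whole if a number of a shift passes 1 or a number of a turn 1, either way. A call with a gripper value outside its range is refused whole. The fingers move at their own pace and stop on an object; FORCE is the grip in N (left out, the last holds). Time passes only in rows, so rows that do not move let the fingers close. It gives the time, the measured TCP pose, the force, the opening and the grip force at its end, in the units of the state.
- ctrl.sense(): the state, without advancing time (a new reading comes with each control period).
- ctrl.grab_frame(name): name is "side" or "top" or "wrist"; returns the picture (384x512x3 uint8, red, green, blue); there is no depth.
- ctrl.calibration(name): a dict with "fov_y" (degrees; the focal length in pixels is half the picture's height over the tangent of half this angle, whatever the lens; pixels are square), "cx", "cy" (the principal point, pixels), "distortion" ([k1, k2, p1, p2, k3] as OpenCV has them; the pictures are not rectified), "R" (3x3) and "t" (3): a world point X has camera coordinates R X + t; the wrist camera has in their place "tool_from_camera" (4x4, takes a point from camera to tool coordinates, whose origin is the TCP and whose axes are the flange's). Camera axes: x right, y down, z forward; pixel columns grow to the right and rows downward; lengths in m; the calibration is good to about 2 mm. A picture is of the moment at which its call begins: read the wrist's pose just before it. calibration takes no time and is no camera call.
- ctrl.job_done(): hands the job in; it is judged then, once.
The state is a dict: "clock": time; "joint_pos": joint angles; "joint_velocities": joint speeds; "effort": joint torques, N m; "tcp_pos": TCP position; "tcp_rot": TCP orientation; "wrist_force": force on the tool from outside, world axes, zero at the start; "ft_torque": the same for the moment, N m; "finger_gap": opening from 0.0 (shut) to 1.0 (fully open); "finger_force": force on a finger pad.
Only numpy, scipy, OpenCV 4.12 (cv2) and the standard library are available. Lean on these libraries where they do the work, as an engineer would, in place of code of your own. Each camera call takes 0.05 s, during which the arm holds its last target. There are 200 camera calls.

TASK

Three look-alike steel pins lie in the V-grooves of the test bed; some are polished and some are still rough-ground. Slide the pins forward along their grooves to feel how they drag: each one that glides easily goes fully home against the end stop under the bridge, and any that drags clearly is lifted out and laid lengthwise, centred, in the wooden V-cradle. Do not disturb the jars and the tape roll, and let go of everything at the end.

Things in the scene. Friction and masses are not known exactly. Their poses are not given: they have to be found in the camera images.
- bed: fixed V-groove plate on the bench, 192 mm (its x) by 184 mm (its y); origin at the centre of its underside. Three 90-degree V-grooves run along its x at y = -58, 0, +58 mm, open at the -x end. A pin in a groove has its axis 32 mm above the origin; the lands beside are 24 mm high. At the start pin centres are at x = -53 to -35 mm
- bed_stop (a point): point on the end stop that closes the grooves: on its flat face at the middle groove, at pin-axis height, 84 mm along +x from the bed's origin. The stop is 46 mm high. A pin is home with its end on this face, its centre 32 mm before it (bed x = +52 mm). Axes as the bed's
- bed_bridge (a point): middle of the near edge of the flat blue bridge over all grooves, at its underside (64 mm high, 6 mm thick); it covers bed x = +11 to +96 mm, on posts beyond y = -82 and +82 mm. A pin at home lies wholly under it, its rear end 9 mm inside: the last of the push needs fingers leaning 25 to 45 degrees, tips forward. Axes as the bed's
- cradle: fixed light wooden block 90 mm (its x) by 70 mm (its y) by 24 mm high on the side stand at the left, origin at the centre of its underside, level with the bench; between it and the bed lies a smooth grey heap with caps, at most 0.09 m high. A 90-degree V-groove runs along its x through the middle, open at both ends. A pin lying in it has its axis 29 mm above the origin
- ink_jar_white: white ink jar, bystander, 54 mm in diameter, 55 mm high, on the side stand; origin at the centre of its underside
- hardener: small blue-lidded jar, bystander, 38 mm in diameter, 66 mm high, on the side stand; origin at the centre of its underside
- tape_masking: roll of masking tape lying flat, bystander, 70 mm across, 25 mm high, behind the bed; origin at the centre of its underside. (To the bed's right stands the printing jig, whose mast reaches 0.30 m high)
- pin_a_center (a point): steel pin, a round bar 30 mm in diameter, 64 mm long, flat ends, 0.30 to 0.42 kg, lying along its own x in any of the three grooves; this point is its centre. The pins look alike and their names tell nothing: each may be polished or rough all round. Pushed slowly along a groove, a polished one resists with about 0.4 to 0.7 N, a rough one with 5 to 9 N
- pin_b_center (a point): steel pin, a round bar 30 mm in diameter, 64 mm long, flat ends, 0.30 to 0.42 kg, lying along its own x in any of the three grooves; this point is its centre. The pins look alike and their names tell nothing: each may be polished or rough all round. Pushed slowly along a groove, a polished one resists with about 0.4 to 0.7 N, a rough one with 5 to 9 N
- pin_c_center (a point): steel pin, a round bar 30 mm in diameter, 64 mm long, flat ends, 0.30 to 0.42 kg, lying along its own x in any of the three grooves; this point is its centre. The pins look alike and their names tell nothing: each may be polished or rough all round. Pushed slowly along a groove, a polished one resists with about 0.4 to 0.7 N, a rough one with 5 to 9 N
Mind the look-alikes: they are no part of the job. Leave any purple look-alike of the part that bears pin_c_center alone.

How it is judged:
At the end, for the whole second after the job is handed in: Both polished pins lie in grooves of the bed, home against the end stop (centre within 3 mm of its home position) and level; the rough pin lies in the wooden V-cradle along its groove, its centre within 20 mm of the cradle's middle lengthwise and 9 mm sideways; all at rest (x of each of polished_pin_1, polished_pin_2 in the frame of bed above 0.049 m and z of polished_pin_1 in the frame of bed between 0.028 and 0.035 m and z of polished_pin_2 in the frame of bed between 0.028 and 0.035 m and x of rough_pin in the frame of cradle between -0.02 and 0.02 m and y of rough_pin in the frame of cradle between -0.009 and 0.009 m and z of rough_pin in the frame of cradle between 0.024 and 0.0375 m); the robot touches nothing.
It fails at once if a bystander (jar or tape roll) was moved by more than 30 mm (distance of any of ink_jar_white, hardener, tape_masking from where it was at the start of the episode above 0.03 m).
It also fails if it takes over 72 s, if anything falls off the work surface, if the arm or the gripper's body presses on something with over 40 N, if the wrist force passes 120 N, or if a joint passes its speed limit or range.

## Working session

There is one attempt and no reset: what is moved stays moved. The work goes in short steps, Python scripts to look and compute and a shell command to move; the robot and the scene stay as the last step left them, time stands still between calls to the robot, and variables do not carry over. Pictures are saved under pics/ and viewed, at most 10 in all, crops included, and the job is handed in when it is done.

```bash
ls; mkdir -p pics; python3 - <<'E'
from cell import ctrl
import cv2
print(ctrl.sense()); print(ctrl.finger_overhang)
for n in("top","side","wrist"):
    print(n,ctrl.calibration(n))
a=[cv2.cvtColor(ctrl.grab_frame(n),cv2.COLOR_RGB2BGR) for n in("top","side","wrist")]
for n,i in zip("tsw",a): cv2.imwrite(f"pics/{n}0.png",i)
E
```

```text
pics
{'clock': 0.0, 'joint_pos': array([ 1.05149238,  0.5921062 ,  0.04831548,  1.60985644, -0.03329227,
        0.94269589, -0.03370882]), 'joint_velocities': array([ 6.11957136e-04,  3.43015363e-04, -8.76698844e-04,  8.34442206e-04,
        6.45351233e-05,  1.51116031e-03, -2.89390930e-04]), 'effort': array([-7.00469468e-05, -5.48688197e+01,  1.54652394e+00, -1.98123372e+01,
        9.38021665e-03,  8.77962535e-03, -4.77559496e-06]), 'tcp_pos': array([ 0.29918679, -0.6596425 ,  0.30273772]), 'tcp_rot': array([-3.13933614e+00,  1.41996032e-04,  4.25866471e-01]), 'wrist_force': array([-0.63832532,  0.57146291,  0.57070452]), 'ft_torque': array([-0.01993241,  0.01322121,  0.0156877 ]), 'finger_force': 0.0, 'finger_gap': 1.0009237102652089}
0.0726
top {'fov_y': 55.067448949223525, 'cx': 251.68167477023442, 'cy': 192.83358989194465, 'distortion': array([-0.02488463,  0.        ,  0.        ,  0.        ,  0.        ]), 'R': array([[ 0.00449185, -0.99981788, -0.01854796],
       [-0.98792893, -0.00156484, -0.15489992],
       [ 0.15484269,  0.01901985, -0.98775604]]), 't': array([-0.0034
[... 238 characters left out ...]
831177,  0.01880124],
       [-0.07380959,  0.67634332, -0.73287916],
       [ 0.05200576, -0.73127337, -0.680099  ]]), 't': array([0.55989793, 0.0981038 , 1.17464642])}
wrist {'fov_y': 63.89752766588978, 'cx': 254.15635765836538, 'cy': 187.7846472064699, 'distortion': array([0.01075795, 0.        , 0.        , 0.        , 0.        ]), 'tool_from_camera': array([[ 6.44188017e-04, -9.53340144e-01, -3.01897590e-01,
         7.72535762e-02],
       [ 9.99999500e-01,  8.45219772e-04, -5.35261791e-04,
        -1.30173492e-03],
       [ 7.65456365e-04, -3.01897094e-01,  9.53340211e-01,
        -7.00963516e-02],
       [ 0.00000000e+00,  0.00000000e+00,  0.00000000e+00,
         1.00000000e+00]])}
```

View pics/t0.png

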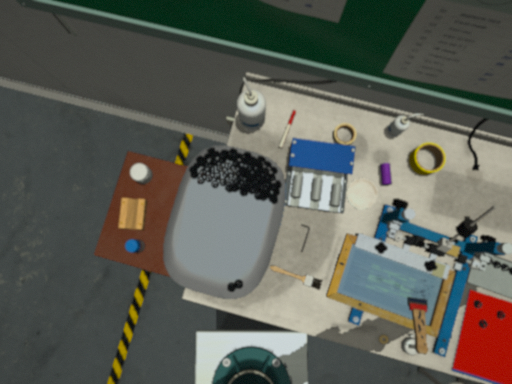

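View pics/s0.png

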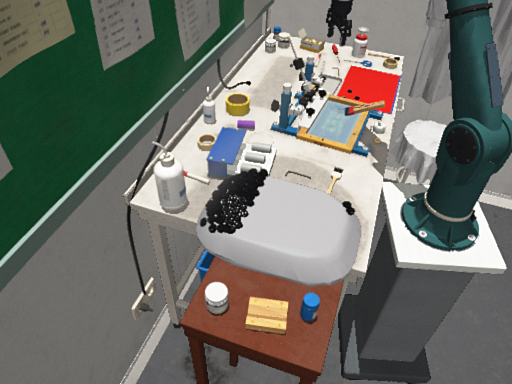

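The top view shows the bed at about (318,185) with its bridge on the far side and three pins at about (297,187), (316,188) and (335,190). The cradle is at about (131,213), between a white jar (140,172) and a blue jar (133,245). The purple decoy is at (386,174).

```bash
python3 - <<'E'
import cv2,numpy as np
a=cv2.imread("pics/t0.png")
b=cv2.resize(a[130:220,275:365],None,fx=6.6,fy=6.6,interpolation=cv2.INTER_CUBIC)
cv2.imwrite("pics/bed.png",b)
c=cv2.resize(a[155:260,95:165],None,fx=5.6,fy=5.6,interpolation=cv2.INTER_CUBIC)
cv2.imwrite("pics/cr.png",c)
E
cat > h.py <<'E'
import cv2,numpy as np
from cell import ctrl
from scipy.spatial.transform import Rotation as Ro
def cam(n,st=None):
    c=ctrl.calibration(n); f=192/np.tan(np.radians(c['fov_y'])/2)
    K=np.array([[f,0,c['cx']],[0,f,c['cy']],[0,0,1]])
    if n=='wrist':
        st=st or ctrl.sense(); T=np.eye(4);T[:3,:3]=Ro.from_euler('xyz',st['tcp_rot']).as_matrix();T[:3,3]=st['tcp_pos']
        M=np.linalg.inv(T@c['tool_from_camera']); R,t=M[:3,:3],M[:3,3]
    else: R,t=c['R'],c['t']
    return K,c['distortion'],R,t
def pix2w(n,uv,z,st=None):
    K,d,R,t=cam(n,st); p=cv2.undistortPoints(np.array(uv,float).reshape(-1,1,2),K,d)[:,0]
    r=np.c_[p,np.ones(len(p))]@R; o=-R.T@t
    return o+r*((z-o[2])/r[:,2])[:,None]
def w2pix(n,X,st=None):
    K,d,R,t=cam(n,st); return cv2.projectPoints(np.array(X,float).reshape(-1,3),cv2.Rodrigues(R)[0],t,K,d)[0][:,0]
E
```

```text
(no output)
```

View pics/bed.png

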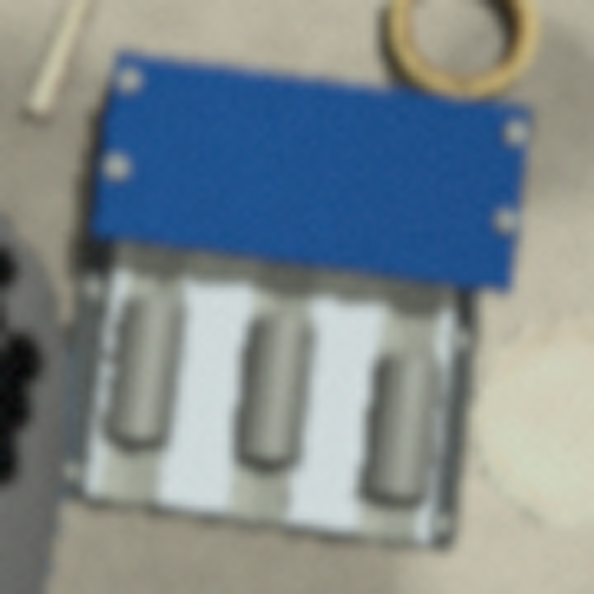

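View pics/cr.png

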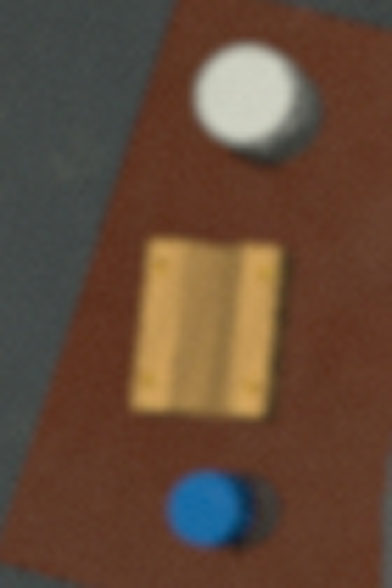

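The bed crop shows the bridge's near corners at (92,235) and (512,290) and the pins centred near (145,368), (273,385) and (400,425). The cradle crop shows its top corners at (150,237), (285,245), (268,417) and (130,410).

```bash
python3 - <<'E'
from h import *
f=lambda p,s,o:(np.array(p)+.5)/s-.5+np.array(o)
B=lambda p,z:pix2w('top',f(p,6.6,(275,130)),z)
br=B([(92,235),(512,290),(118,52),(532,103)],.07);print(br.round(4))
d=br[0]-br[1];print('bridge width',np.linalg.norm(d),'depth',np.linalg.norm(br[2]-br[0]))
yy=d/np.linalg.norm(d); print('yaw',np.degrees(np.arctan2(-yy[0],yy[1])), np.degrees(np.arctan2((br[2]-br[0])[1],(br[2]-br[0])[0])))
pe=[[(156,296),(137,442)],[(284,314),(268,460)],[(410,350),(397,498)]]
for p in pe:
    w=B(p,.047); print('pin',w.mean(0).round(4),np.linalg.norm(w[0]-w[1]).round(4),np.degrees(np.arctan2(*(w[0]-w[1])[[1,0]])).round(1))
yaw=np.arctan2(-yy[0],yy[1]); x=np.array([np.cos(yaw),np.sin(yaw),0])
m=(br[0]+br[1])/2; print('bed origin',m-x*.011, 'land near corners',B([(85,497),(447,547)],.024).round(4))
C=pix2w('top',f([(150,237),(285,245),(268,417),(130,410)],5.6,(95,155)),.024)
print('cradle',C.round(4),C.mean(0),np.linalg.norm(C[0]-C[1]),np.linalg.norm(C[1]-C[2]))
e=C[0]+C[1]-C[2]-C[3];print(np.degrees(np.arctan2(e[1],e[0])))
print('jars',pix2w('top',f([(245,93)],5.6,(95,155)),.055),pix2w('top',f([(208,508)],5.6,(95,155)),.066))
E
```

```text
[[ 0.6228 -0.1078  0.07  ]
 [ 0.5986 -0.2894  0.07  ]
 [ 0.7055 -0.1202  0.07  ]
 [ 0.6824 -0.3014  0.07  ]]
bridge width 0.1831720254836055 depth 0.08362122096734442
yaw -7.610419577942587 -8.53097317169783
pin [ 0.5678 -0.1331  0.047 ] 0.0661 -8.1
pin [ 0.5599 -0.19    0.047 ] 0.0658 -7.4
pin [ 0.5435 -0.2455  0.047 ] 0.0662 -6.7
bed origin [ 0.59981061 -0.19716537  0.07      ] land near corners [[ 0.5136 -0.1072  0.024 ]
 [ 0.4915 -0.268   0.024 ]]
cradle [[0.5364 0.389  0.024 ]
 [0.5323 0.3158 0.024 ]
 [0.4408 0.3204 0.024 ]
 [0.4441 0.3942 0.024 ]] [0.48838967 0.35484702 0.024     ] 0.07329515691182732 0.09162312425177489
-3.0676083034140813
jars [[0.60837525 0.33130715 0.055     ]] [[0.39256205 0.33535256 0.066     ]]
```

```bash
python3 -m jog '[[[0,0,0,-1,0],[0,0,0,-1,0],[0,0,0,-0.5,0]]]' 40 && python3 -m jog '[[[0,0.875,-0.755,0,0],[0,0.875,-0.755,0,0],[0,0.875,-0.755,0,0],[0,0.875,-0.755,0,0],[0,0.875,-0.755,0,0],[0,0.875,-0.755,0,0],[0,0.875,-0.755,0,0],[0,0.875,-0.755,0,0],[0,0.875,-0.755,0,0],[0,0.875,-0.755,0,0]]]' && python3 -m jog '[[[0,0,0,0,0.92],[0,0,0,0,0.92],[0,0,0,0,0.92],[0,0,0,0,0.92],[0,0,0,0,0.92],[0,0,0,0,0.92],[0,0,0,0,0.92],[0,0,0,0,0],[0,0,0,0,0]]]'
```

```text
clock: 0.45
tcp_pos: [0.2998, -0.6613, 0.4076]
tcp_rot: [3.137, -0.0, 0.426]
wrist_force: [0.2, 0.0, 0.9]
finger_gap: 0.516
finger_force: 0.0
clock: 1.45
tcp_pos: [0.4937, -0.2388, 0.4038]
tcp_rot: [-3.142, 0.0, 0.426]
wrist_force: [1.1, -0.0, -0.3]
finger_gap: 0.002
finger_force: 0.0
clock: 2.35
tcp_pos: [0.4933, -0.2405, 0.4037]
tcp_rot: [-3.142, 0.001, -0.134]
wrist_force: [0.3, 0.3, -0.5]
finger_gap: 0.003
finger_force: 0.0
```

```bash
python3 -m jog '[[[0,0,0,1,0],[0,0,0,1,0],[0,0,0,1,0],[0,0,0,1,0],[0,0,0,0,0],[0,0,0,0,0]]]'; python3 - <<'E'
from h import *
st=ctrl.sense(); im=cv2.cvtColor(ctrl.grab_frame('wrist'),cv2.COLOR_RGB2BGR); cv2.imwrite('pics/w1raw.png',im)
import pickle; pickle.dump({k:np.array(st[k]) for k in('tcp_pos','tcp_rot')},open('st1.pkl','wb'))
cv2.imwrite('pics/w1.png',cv2.resize(im,None,fx=1.5,fy=1.5,interpolation=cv2.INTER_CUBIC))
y=np.radians(-7.7);E=np.array([[np.cos(y),-np.sin(y),0],[np.sin(y),np.cos(y),0],[0,0,1]])
P=np.array([[.011,-.0915,.07],[.011,.0915,.07],[-.096,-.092,.024],[-.096,.092,.024],[-.0814,-.058,.047],[-.0725,0,.047],[-.0723,.058,.047]])@E.T+[.6,-.196,0]
print((w2pix('wrist',P,st)*1.5+.25).round(0))
E
```

```text
clock: 2.95
tcp_pos: [0.4935, -0.2407, 0.244]
tcp_rot: [-3.141, 0.001, -0.135]
wrist_force: [0.7, -0.0, 1.1]
finger_gap: 0.001
finger_force: 0.0
[[453.  60.]
 [ 70.  60.]
 [435. 254.]
 [150. 254.]
 [383. 239.]
 [283. 224.]
 [183. 224.]]
```

View pics/w1.png

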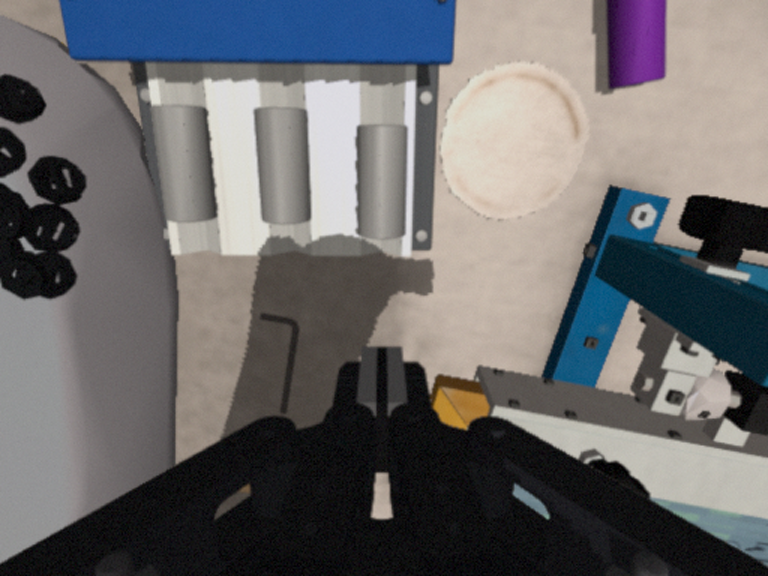

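Wrist view: the pins span (383,123–238), (283,107–223) and (185,105–220), and the bridge edge is at row 60. All match the prediction within 2 px. The jig corner is close by at (480,368), so I'll check its clearance.

```bash
python3 - <<'E'
from h import *
import pickle
st=pickle.load(open('st1.pkl','rb'))
y=np.radians(-7.7);E=np.array([[np.cos(y),-np.sin(y),0],[np.sin(y),np.cos(y),0],[0,0,1]])
for z in(0,.05,.1): print(z,((pix2w('wrist',np.array([(433,378),(480,368),(550,376),(490,410)])/1.5,z,st)-[.6,-.196,0])@E).round(3).tolist())
P=[[.493,-.24,.03]];print(w2pix('top',P))
for p in [(355,235),(328,290),(345,237)]: print(p,((pix2w('top',[p],.03)-[.6,-.196,0])@E).round(3))
E
```

```text
0 [[-0.2, -0.097, 0.0], [-0.192, -0.132, 0.0], [-0.198, -0.186, 0.0], [-0.228, -0.142, 0.0]]
0.05 [[-0.172, -0.09, 0.05], [-0.165, -0.12, 0.05], [-0.17, -0.165, 0.05], [-0.195, -0.129, 0.05]]
0.1 [[-0.144, -0.084, 0.1], [-0.138, -0.108, 0.1], [-0.142, -0.145, 0.1], [-0.163, -0.115, 0.1]]
[[333.15815272 211.71125523]]
(355, 235) [[-0.159 -0.128  0.03 ]]
(328, 290) [[-0.324 -0.067  0.03 ]]
(345, 237) [[-0.169 -0.1    0.03 ]]
```

```bash
python3 -m jog '[[[0,0,0,1,0],[0,0,0,1,0],[0,0,0,1,0],[0,0,0,0.55,0],[0,0,0,0,0],[0,0,0,0,0]]]'; python3 -m jog '[[[0,0.1,0,0,0]]]';python3 -m jog '[[[0,0.1,0,0,0],[0,0.1,0,0,0]]]';python3 -m jog '[[[0,0.08,0,0,0],[0,0.08,0,0,0]]]';python3 -m jog '[[[0,0.08,0,0,0]]]'
```

```text
clock: 3.6
tcp_pos: [0.4951, -0.2414, 0.1037]
tcp_rot: [3.141, -0.003, -0.136]
wrist_force: [0.1, -1.3, 0.7]
finger_gap: -0.001
finger_force: 0.0
clock: 3.7
tcp_pos: [0.4985, -0.242, 0.1042]
tcp_rot: [3.14, -0.004, -0.137]
wrist_force: [-0.3, 0.0, -0.7]
finger_gap: 0.001
finger_force: 0.0
clock: 3.9
tcp_pos: [0.5064, -0.2426, 0.1033]
tcp_rot: [3.141, -0.002, -0.136]
wrist_force: [-0.9, 0.2, -0.4]
finger_gap: 0.001
finger_force: 0.3
clock: 4.1
tcp_pos: [0.5121, -0.2432, 0.1022]
tcp_rot: [3.141, -0.0, -0.136]
wrist_force: [-0.7, -1.1, -0.3]
finger_gap: -0.004
finger_force: 0.3
clock: 4.2
tcp_pos: [0.515, -0.2436, 0.1019]
tcp_rot: [-3.142, 0.0, -0.136]
wrist_force: [-0.1, 0.3, 0.1]
finger_gap: 0.003
finger_force: 0.3
```

```bash
python3 -m jog '[[[0,0.1,0,0,0],[0,0.1,0,0,0]]]';python3 -m jog '[[[0,0.1,0,0,0]]]';python3 -m jog '[[[0,0.1,0,0,0]]]'; python3 - <<'E'
from h import *
im=cv2.cvtColor(ctrl.grab_frame('wrist'),cv2.COLOR_RGB2BGR)
cv2.imwrite('pics/w2.png',im)
E
```

```text
clock: 4.4
tcp_pos: [0.523, -0.2447, 0.1018]
tcp_rot: [-3.142, 0.0, -0.136]
wrist_force: [-0.7, -0.3, 1.3]
finger_gap: 0.002
finger_force: 0.3
clock: 4.5
tcp_pos: [0.5271, -0.2453, 0.1018]
tcp_rot: [3.142, 0.0, -0.136]
wrist_force: [-0.8, 0.4, -0.3]
finger_gap: 0.006
finger_force: 0.2
clock: 4.6
tcp_pos: [0.531, -0.2458, 0.1018]
tcp_rot: [3.142, 0.0, -0.136]
wrist_force: [-0.8, -0.9, -0.2]
finger_gap: 0.003
finger_force: 0.2
```

View pics/w2.png

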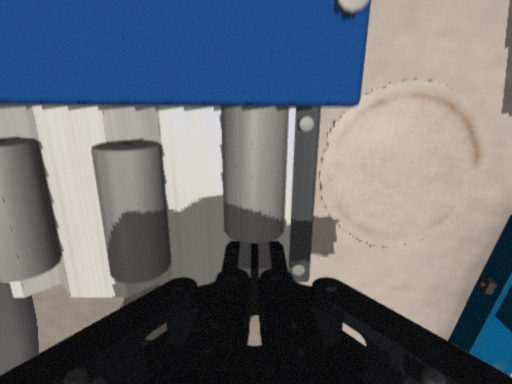

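The right pin slid about 30 mm at roughly 0.7 N, so it is polished. I'll push it to the edge of the bridge and then test the middle pin.

```bash
python3 -m jog '[[[0,0.12,0,0,0],[0,0.12,0,0,0],[0,0.12,0,0,0],[0,0.12,0,0,0],[0,0.12,0,0,0],[0,0.12,0,0,0],[0,0.12,0,0,0],[0,0.12,0,0,0],[0,0.12,0,0,0],[0,0.12,0,0,0]]]'; python3 -m jog '[[[0,-0.5,0,0,0],[0,-0.8,0,0,0],[0,-0.7,0,0,0],[0,0,-0.7,0,0],[0,0,-0.75,0,0],[0,0,0,0,0],[0,0,0,0,0]]]'; python3 -m jog '[[[0,0.1,0,0,0],[0,0.1,0,0,0]]]';python3 -m jog '[[[0,0.1,0,0,0],[0,0.05,0,0,0]]]';python3 -m jog '[[[0,0.06,0,0,0]]]'
```

```text
clock: 5.65
tcp_pos: [0.5787, -0.2523, 0.1019]
tcp_rot: [3.142, -0.0, -0.136]
wrist_force: [-1.5, 0.1, -0.9]
finger_gap: 0.002
finger_force: 0.3
clock: 6.35
tcp_pos: [0.5078, -0.1831, 0.102]
tcp_rot: [-3.141, -0.001, -0.134]
wrist_force: [-0.1, 0.7, 0.1]
finger_gap: -0.003
finger_force: 0.0
clock: 6.55
tcp_pos: [0.5152, -0.1865, 0.102]
tcp_rot: [3.141, -0.001, -0.138]
wrist_force: [-0.4, -0.9, 0.8]
finger_gap: -0.003
finger_force: 0.0
clock: 6.75
tcp_pos: [0.5197, -0.1869, 0.1019]
tcp_rot: [3.141, 0.003, -0.138]
wrist_force: [-3.2, -0.7, 3.2]
finger_gap: -0.0
finger_force: 1.8
clock: 6.85
tcp_pos: [0.5216, -0.1872, 0.1018]
tcp_rot: [3.141, 0.003, -0.138]
wrist_force: [-4.2, -2.1, 2.6]
finger_gap: 0.004
finger_force: 1.6
```

```bash
python3 -m jog '[[[0,0.06,0,0,0]]]';python3 -m jog '[[[0,0.06,0,0,0]]]';python3 -m jog '[[[0,0.06,0,0,0]]]'
```

```text
clock: 6.95
tcp_pos: [0.5249, -0.1873, 0.1018]
tcp_rot: [3.141, 0.001, -0.137]
wrist_force: [-3.0, -1.8, 1.5]
finger_gap: 0.001
finger_force: 1.0
clock: 7.05
tcp_pos: [0.528, -0.1873, 0.1018]
tcp_rot: [3.141, -0.0, -0.137]
wrist_force: [-2.2, -1.2, 1.0]
finger_gap: -0.001
finger_force: 1.0
clock: 7.15
tcp_pos: [0.5305, -0.1874, 0.1018]
tcp_rot: [3.141, -0.0, -0.136]
wrist_force: [-2.8, -1.4, 0.4]
finger_gap: -0.001
finger_force: 1.0
```

The middle pin gave an ambiguous 2–4 N. I'll test the left pin to compare.

```bash
python3 -m jog '[[[0,-0.3,0,0,0],[0,-0.3,0,0,0],[0,0,-0.7,0,0],[0,0,-0.75,0,0],[0,0,0,0,0],[0,0,0,0,0]]]'; python3 -m jog '[[[0,0.1,0,0,0],[0,0.1,0,0,0]]]';python3 -m jog '[[[0,0.1,0,0,0],[0,0.06,0,0,0]]]';for i in 1 ; do python3 -m jog '[[[0,0.06,0,0,0]]]'; python3 -m jog '[[[0,0.06,0,0,0]]]'; python3 -m jog '[[[0,0.06,0,0,0]]]';python3 -m jog '[[[0,0.06,0,0,0]]]'; done
```

```text
clock: 7.75
tcp_pos: [0.5139, -0.1251, 0.1019]
tcp_rot: [-3.141, 0.0, -0.134]
wrist_force: [0.1, -0.2, 0.3]
finger_gap: 0.004
finger_force: 0.0
clock: 7.95
tcp_pos: [0.5222, -0.1288, 0.102]
tcp_rot: [3.141, -0.0, -0.138]
wrist_force: [0.6, -0.1, 0.1]
finger_gap: -0.007
finger_force: 0.0
clock: 8.15
tcp_pos: [0.529, -0.1292, 0.1019]
tcp_rot: [3.141, -0.0, -0.137]
wrist_force: [-0.7, 0.1, 0.3]
finger_gap: -0.0
finger_force: 0.3
clock: 8.25
tcp_pos: [0.531, -0.1292, 0.1018]
tcp_rot: [3.141, 0.001, -0.137]
wrist_force: [-0.4, 0.2, -0.7]
finger_gap: -0.003
finger_force: 0.2
clock: 8.35
tcp_pos: [0.5333, -0.1292, 0.1018]
tcp_rot: [3.142, 0.001, -0.137]
wrist_force: [0.1, 0.0, 0.2]
finger_gap: -0.001
finger_force: 0.2
clock: 8.45
tcp_pos: [0.5358, -0.1294, 0.1018]
tcp_rot: [3.142, 0.0, -0.136]
wrist_force: [-0.5, 0.3, -0.5]
finger_gap: -0.002
finger_force: 0.2
clock: 8.55
tcp_pos: [0.5382, -0.1297, 0.1019]
tcp_rot: [3.142, 0.0, -0.136]
wrist_force: [0.3, -0.7, 0.3]
finger_gap: 0.002
finger_force: 0.2
```

The left pin glides at about 0.2 N, so the middle one is the rough pin. I'll push the left pin to the bridge and hover over the middle.

```bash
python3 -m jog '[[[0,0.12,0,0,0],[0,0.12,0,0,0],[0,0.12,0,0,0],[0,0.12,0,0,0],[0,0.12,0,0,0],[0,0.12,0,0,0],[0,0.12,0,0,0],[0,0.12,0,0,0],[0,0.12,0,0,0],[0,0.12,0,0,0]]]'; python3 -m jog '[[[0,0.12,0,0,0],[0,0.12,0,0,0],[0,-0.4,0,0,0],[0,0,0,-1,0],[0,0,0,-1,0],[50,0,0.7,-1,0],[50,0,0.75,0,0],[50,0,0,0,0],[50,0,0,0,0],[50,0,0,0,0]]]'; python3 - <<'E'
from h import *
st=ctrl.sense();im=cv2.cvtColor(ctrl.grab_frame('wrist'),cv2.COLOR_RGB2BGR)
cv2.imwrite('pics/w3.png',cv2.resize(im,None,fx=1.5,fy=1.5,interpolation=cv2.INTER_CUBIC))
y=np.radians(-7.7);E=np.array([[np.cos(y),-np.sin(y),0],[np.sin(y),np.cos(y),0],[0,0,1]])
print('tcp bed',(st['tcp_pos']-[.6,-.196,0])@E)
P=np.array([[.005,0,.047],[-.059,0,.047],[-.027,0.015,.032],[-.027,-.015,.032],[.011,0,.064]])@E.T+[.6,-.196,0]
print((w2pix('wrist',P,st)*1.5).round(0))
E
```

```text
clock: 9.55
tcp_pos: [0.586, -0.1363, 0.1019]
tcp_rot: [3.142, 0.0, -0.136]
wrist_force: [-0.4, -0.3, -0.5]
finger_gap: -0.006
finger_force: 0.2
clock: 10.55
tcp_pos: [0.5716, -0.1915, 0.2213]
tcp_rot: [-3.14, 0.001, -0.135]
wrist_force: [-0.2, 0.1, -0.0]
finger_gap: 0.496
finger_force: 0.0
tcp bed [-0.02879358  0.00065826  0.22132526]
[[385. 219.]
 [385. 330.]
 [359. 269.]
 [411. 269.]
 [385. 213.]]
```

View pics/w3.png

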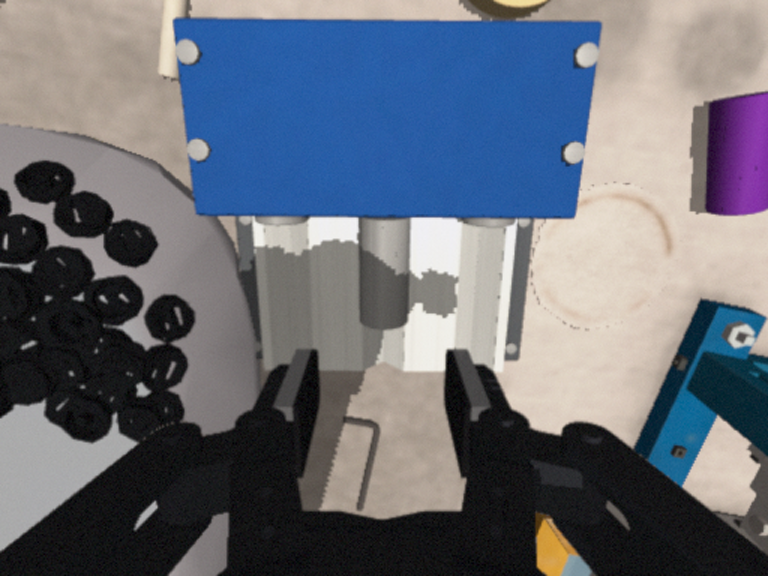

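The middle pin's rear end is at (384,322), which puts its centre at bed x of about -0.024, on the tool line. Both side pins have their rear ends at the bridge edge. I'll grasp.

```bash
python3 -m jog '[[[60,0.05,0,1,0],[60,0,0,1,0],[60,0,0,0.8,0],[60,0,0,0.28,0],[60,0,0,0,0],[60,0,0,0,0]]]'; python3 -m jog '[[[10,0,0,0,0],[10,0,0,0,0],[10,0,0,0,0],[10,0,0,0,0],[10,0,0,0,0]]]' 70; python3 -m jog '[[[10,0,0,-0.5,0],[10,0,0,-0.8,0],[10,0,0,0,0],[10,0,0,0,0]]]'; python3 - <<'E'
from h import *
st=ctrl.sense();im=cv2.cvtColor(ctrl.grab_frame('wrist'),cv2.COLOR_RGB2BGR)
cv2.imwrite('pics/w4.png',cv2.resize(im,None,fx=1.5,fy=1.5,interpolation=cv2.INTER_CUBIC))
y=np.radians(-7.7);E=np.array([[np.cos(y),-np.sin(y),0],[np.sin(y),np.cos(y),0],[0,0,1]])
print('tcp bed',(st['tcp_pos']-[.6,-.196,0])@E)
E
```

```text
clock: 11.2
tcp_pos: [0.5743, -0.1928, 0.0994]
tcp_rot: [-3.142, -0.001, -0.135]
wrist_force: [0.7, -0.6, 0.1]
finger_gap: 0.598
finger_force: 0.0
clock: 11.7
tcp_pos: [0.5746, -0.1932, 0.1008]
tcp_rot: [3.142, -0.003, -0.136]
wrist_force: [-1.4, 0.4, 6.0]
finger_gap: 0.32
finger_force: 68.7
clock: 12.1
tcp_pos: [0.5736, -0.1932, 0.1516]
tcp_rot: [3.141, -0.002, -0.136]
wrist_force: [-1.1, 0.8, -3.8]
finger_gap: 0.316
finger_force: 70.0
tcp bed [-0.02649784 -0.00075313  0.15162203]
```

View pics/w4.png

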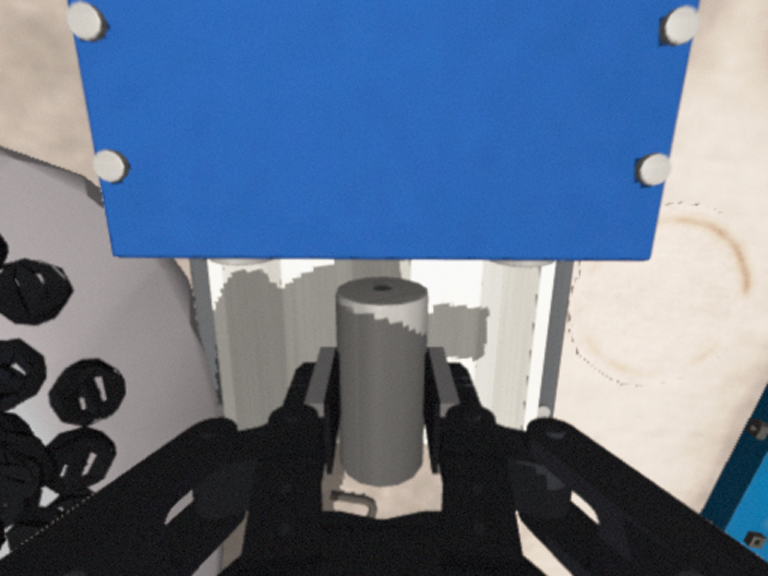

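```bash
python3 - <<'E'
from h import *
st=ctrl.sense(); R=Ro.from_euler('xyz',st['tcp_rot']).as_matrix()
for zc in(.066,.069,.072):
  for off in (0,.004):
    for tilt in(-8,0,8):
      t=np.radians(tilt); a=np.array([np.cos(t),0,np.sin(t)]);n=np.array([-np.sin(t),0,np.cos(t)])
      c=np.array([off,0,zc]); P=np.array([c+.032*a-.015*n,c+.032*a+.015*n,c-.032*a-.015*n])@R.T+st['tcp_pos']
      print(zc,off,tilt,(w2pix('wrist',P,st)*1.5)[:,1].round(0))
E
```

```text
0.066 0 -8 [316. 271. 485.]
0.066 0 0 [303. 272. 490.]
0.066 0 8 [291. 275. 494.]
0.066 0.004 -8 [303. 259. 475.]
0.066 0.004 0 [289. 261. 480.]
0.066 0.004 8 [278. 264. 484.]
0.069 0 -8 [312. 269. 478.]
0.069 0 0 [299. 270. 484.]
0.069 0 8 [288. 273. 487.]
0.069 0.004 -8 [299. 257. 468.]
0.069 0.004 0 [286. 259. 474.]
0.069 0.004 8 [275. 262. 477.]
0.072 0 -8 [309. 266. 472.]
0.072 0 0 [296. 267. 477.]
0.072 0 8 [285. 271. 480.]
0.072 0.004 -8 [295. 255. 462.]
0.072 0.004 0 [282. 256. 467.]
0.072 0.004 8 [272. 260. 470.]
```

The held pin is level and centred in the grip, with its axis about 68 mm below the TCP and its front 30 mm ahead. I'll use it as a pusher, starting with the right pin.

```bash
python3 -m jog '[[[10,-0.46,0,0,0],[10,0,0.7,0,0],[10,0,0.73,0,0],[10,0,0,0.6,0],[10,0,0,0.54,0],[10,0,0,0,0],[10,0,0,0,0]]]'; python3 -m jog '[[[10,0.1,0,0,0],[10,0.1,0,0,0],[10,0.1,0,0,0],[10,0.1,0,0,0]]]';python3 -m jog '[[[10,0.1,0,0,0],[10,0.1,0,0,0],[10,0.1,0,0,0]]]';python3 -m jog '[[[10,0.05,0,0,0],[10,0.05,0,0,0]]]'; python3 - <<'E'
from h import *
y=np.radians(-7.7);E=np.array([[np.cos(y),-np.sin(y),0],[np.sin(y),np.cos(y),0],[0,0,1]])
print('tcp bed',(ctrl.sense()['tcp_pos']-[.6,-.196,0])@E)
E
```

```text
clock: 12.85
tcp_pos: [0.5466, -0.2468, 0.1041]
tcp_rot: [-3.141, 0.003, -0.136]
wrist_force: [-1.2, 0.2, -2.8]
finger_gap: 0.322
finger_force: 70.2
clock: 13.25
tcp_pos: [0.5639, -0.2493, 0.1056]
tcp_rot: [3.142, -0.001, -0.136]
wrist_force: [-0.8, 0.5, -3.7]
finger_gap: 0.319
finger_force: 70.2
clock: 13.55
tcp_pos: [0.5754, -0.2511, 0.1051]
tcp_rot: [3.142, 0.0, -0.136]
wrist_force: [-0.9, -0.4, -3.3]
finger_gap: 0.321
finger_force: 70.2
clock: 13.75
tcp_pos: [0.5792, -0.2516, 0.105]
tcp_rot: [-3.142, 0.0, -0.136]
wrist_force: [0.1, -0.6, -3.1]
finger_gap: 0.316
finger_force: 70.2
tcp bed [-0.01313516 -0.05789566  0.10502189]
```

```bash
python3 -m jog '[[[10,0.05,0,0,0],[10,0,0,0,0]]]' | grep -E "tcp_pos|wrist_f"; python3 -m jog '[[[10,0.04,0,0,0],[10,0,0,0,0]]]'| grep -E "tcp_pos|wrist_f"; python3 -m jog '[[[10,0.04,0,0,0],[10,0,0,0,0]]]'| grep -E "tcp_pos|wrist_f"
```

```text
tcp_pos: [0.5805, -0.2518, 0.1049]
wrist_force: [-0.8, 0.8, -2.5]
tcp_pos: [0.5808, -0.2518, 0.1046]
wrist_force: [-4.2, 1.7, -2.0]
tcp_pos: [0.581, -0.2519, 0.1043]
wrist_force: [-6.6, 0.2, -0.5]
```

Force rose sharply at a TCP of x=0.5808, within 2 mm of the home position I worked out, so the right pin is home. Next is the left pin.

```bash
python3 -m jog '[[[10,-0.4,0,0,0],[10,-0.6,0,0,0],[10,0,0,-0.7,0],[10,0,-0.97,0,0],[10,0,-0.97,0,0],[10,0,-0.96,0,0],[10,0,0,0.4,0],[10,0,0,0.3,0],[10,0,0,0,0],[10,0,0,0,0]]]'; python3 -m jog '[[[10,0.1,0,0,0],[10,0.1,0,0,0],[10,0.1,0,0,0],[10,0.1,0,0,0],[10,0.1,0,0,0],[10,0.1,0,0,0],[10,0.1,0,0,0],[10,0.1,0,0,0],[10,0.05,0,0,0],[10,0,0,0,0]]]'; python3 - <<'E'
from h import *
y=np.radians(-7.7);E=np.array([[np.cos(y),-np.sin(y),0],[np.sin(y),np.cos(y),0],[0,0,1]])
print('tcp bed',(ctrl.sense()['tcp_pos']-[.6,-.196,0])@E)
E
```

```text
clock: 15.35
tcp_pos: [0.5604, -0.1337, 0.1049]
tcp_rot: [3.14, -0.0, -0.139]
wrist_force: [0.3, 0.3, -2.5]
finger_gap: 0.32
finger_force: 70.2
clock: 16.35
tcp_pos: [0.5947, -0.1366, 0.1051]
tcp_rot: [3.142, -0.001, -0.136]
wrist_force: [-0.3, 0.3, -3.0]
finger_gap: 0.321
finger_force: 70.1
tcp bed [-0.01321504  0.0581646   0.10510145]
```

```bash
python3 -m jog '[[[10,0.04,0,0,0],[10,0,0,0,0]]]' | grep -E "tcp_pos|wrist_f"; python3 -m jog '[[[10,0.04,0,0,0],[10,0,0,0,0]]]'| grep -E "tcp_pos|wrist_f"; python3 -m jog '[[[10,0.04,0,0,0],[10,0,0,0,0]]]'| grep -E "tcp_pos|wrist_f"
```

```text
tcp_pos: [0.5958, -0.1367, 0.1051]
wrist_force: [0.3, -0.1, -2.7]
tcp_pos: [0.597, -0.1369, 0.105]
wrist_force: [-0.3, 0.9, -3.6]
tcp_pos: [0.5972, -0.137, 0.1047]
wrist_force: [-3.9, 0.9, -2.7]
```

```bash
python3 -m jog '[[[10,0.04,0,0,0],[10,0,0,0,0],[10,-0.4,0,0,0],[10,-0.6,0,0,0],[10,0,0,-0.8,0],[10,0,0,-1,0],[10,0,0,-1,0],[10,0,0,-0.9,0],[10,0,0,0,0]]]'; python3 -m jog '[[[10,-0.13,-0.45,0,0],[10,-0.256,-0.91,0,0],[10,-0.256,-0.91,0,0],[10,-0.256,-0.91,0,0],[10,-0.256,-0.91,0,0],[10,-0.256,-0.91,0,0],[10,-0.256,-0.91,0,0],[10,-0.256,-0.91,0,0],[10,-0.256,-0.91,0,0],[10,-0.256,-0.91,0,0]]]'; python3 -m jog '[[[10,-0.256,-0.91,0,0],[10,-0.256,-0.91,0,0],[10,-0.256,-0.91,0,0],[10,-0.12,-0.46,0,0],[10,0,0,0,-0.94],[10,0,0,0,0],[10,0,0,0,0]]]'; python3 - <<'E'
from h import *
st=ctrl.sense();im=cv2.cvtColor(ctrl.grab_frame('wrist'),cv2.COLOR_RGB2BGR)
cv2.imwrite('pics/w5.png',cv2.resize(im,None,fx=1.5,fy=1.5,interpolation=cv2.INTER_CUBIC))
y=np.radians(-3.1);E=np.array([[np.cos(y),-np.sin(y),0],[np.sin(y),np.cos(y),0],[0,0,1]])
print('tcp cradle',(st['tcp_pos']-[.4884,.3548,0])@E)
P=np.array([[.045,.035,.024],[.045,-.035,.024],[-.045,-.035,.024],[-.045,.035,.024]])@E.T+[.4884,.3548,0]
print((w2pix('wrist',P,st)*1.5).round(0))
E
```

```text
clock: 17.85
tcp_pos: [0.5653, -0.133, 0.2589]
tcp_rot: [3.141, -0.015, -0.136]
wrist_force: [1.9, -0.2, -2.9]
finger_gap: 0.319
finger_force: 70.3
clock: 18.85
tcp_pos: [0.5112, 0.2254, 0.2523]
tcp_rot: [-3.141, -0.001, -0.136]
wrist_force: [0.6, 0.7, -3.5]
finger_gap: 0.32
finger_force: 70.2
clock: 19.55
tcp_pos: [0.4938, 0.3534, 0.2524]
tcp_rot: [3.14, 0.0, -0.057]
wrist_force: [0.8, -0.4, -2.2]
finger_gap: 0.317
finger_force: 70.2
tcp cradle [ 0.00548601 -0.001056    0.25242873]
[[326. 196.]
 [436. 196.]
 [431. 326.]
 [331. 326.]]
```

View pics/w5.png

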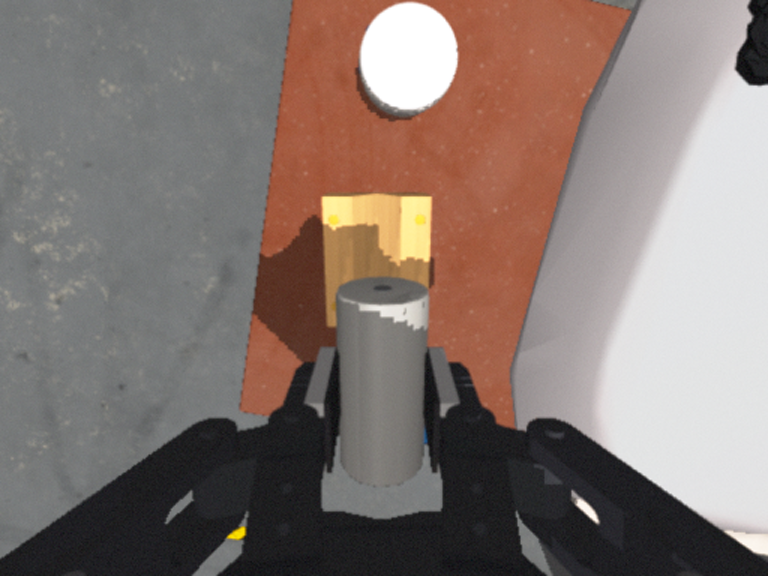

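The cradle's far corners are at (321,197) and (432,196), so it lies about 3 mm further left than predicted. I'll correct for that and lower.

```bash
python3 -m jog '[[[10,-0.1,-0.1,0.9,0],[10,0,0,1,0],[10,0,0,1,0],[10,0,0,0.7,0],[10,0,0,0.2,0],[10,0,0,0,0],[10,0,0,0,0]]]'; python3 -m jog '[[[10,0,0,0.03,0],[10,0,0,0,0]]]'| grep -E "tcp_pos|wrist_f"; python3 -m jog '[[[10,0,0,0.03,0],[10,0,0,0,0]]]'| grep -E "tcp_pos|wrist_f"
```

```text
clock: 20.3
tcp_pos: [0.4908, 0.3593, 0.1024]
tcp_rot: [-3.14, -0.002, -0.055]
wrist_force: [0.1, 0.6, -2.2]
finger_gap: 0.323
finger_force: 70.3
tcp_pos: [0.4904, 0.3595, 0.1013]
wrist_force: [-0.8, -1.1, -3.4]
tcp_pos: [0.4902, 0.3595, 0.1002]
wrist_force: [-1.3, -0.8, 5.9]
```

```bash
python3 -m jog '[[[60,0,0,0,0],[60,0,0,0,0],[60,0,0,0,0],[60,0,0,-0.3,0],[60,0,0,-0.7,0],[60,0,0,-1,0],[60,0,0,-1,0],[60,0,0,-1,0],[60,0,0,0,0],[60,0,0,0,0]]]'; python3 - <<'E'
from h import *
a=cv2.cvtColor(ctrl.grab_frame('top'),cv2.COLOR_RGB2BGR);s=cv2.cvtColor(ctrl.grab_frame('side'),cv2.COLOR_RGB2BGR);w=cv2.cvtColor(ctrl.grab_frame('wrist'),cv2.COLOR_RGB2BGR)
r=lambda i,k:cv2.resize(i,k,interpolation=cv2.INTER_CUBIC)
v=np.vstack([np.hstack([r(a[130:220,275:365],(400,300)),r(s[90:180,190:310],(400,300))]),np.hstack([r(w,(400,300)),r(s[270:350,190:310],(400,300))])])
cv2.imwrite('pics/fin.png',v)
E
```

```text
clock: 21.7
tcp_pos: [0.49, 0.3593, 0.2605]
tcp_rot: [-3.139, -0.002, -0.054]
wrist_force: [-0.2, -0.7, -0.4]
finger_gap: 0.597
finger_force: 0.0
```

View pics/fin.png

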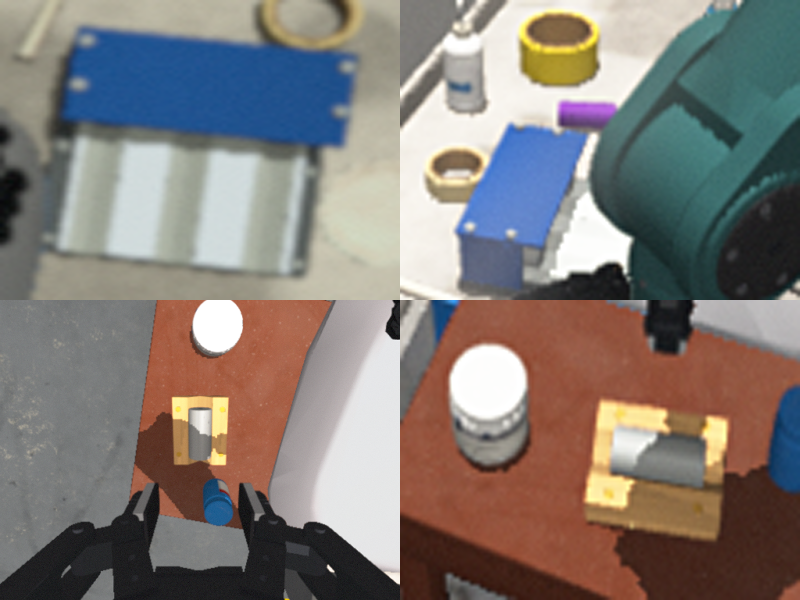

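The rough pin lies centred along the cradle, nothing nearby has shifted, and the grooves are clear back to the bridge.

```bash
python3 -c "
from cell import ctrl
print(ctrl.job_done())"
```

```text
the job is handed in; nothing more can be done
None
```

The job is handed in at about 22 s: the left and right pins were polished and are pushed home against the end stop (judged by the force rise at the stop, since they can't be seen under the bridge), the rough middle pin lies centred in the cradle, and the gripper is open and clear.

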